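# True up a leaning stand column with an engineer's square

## Task

The clamp at the foot of the instrument stand is slack and its column leans over its base plate. Pick up the engineer's square by its stock, set the stock flat on the base plate with the blade upright and facing the column, and press the square into the corner until the column stands upright, flush along the blade, and the square touches both plate and column. Finish while still gripping the square and holding it pressed square into that corner, so that the clamp can be tightened, and leave the other things on the bench where they are.

Things in the scene. Friction and masses are not known exactly. Their poses are not given: they have to be found in the camera images.
- square: Engineer's try square standing on its stock: dark stock 140 long (x), 20 thick (y), 24 high; at its +x end a bright blade 25 wide (x), 4 thick, to 120 above the underside, outer edge flush with the stock's end. That edge and the underside form the true right angle. 0.3 to 0.43 kg, centre of mass 20 mm from the origin towards the blade. Origin: centre of the underside; x to the blade, z up.
- square_corner (a point): Outer right-angle corner of the square: underside of the stock at its blade (+x) end, 70 mm from the square's origin. Axes as the square's.
- square_grip (a point): A good place to grip from above across the 20 mm thickness of the stock: 80 mm behind the outer corner, 16 mm above the underside. Axes as the square's.
- square_tip (a point): Top of the blade's outer edge, 120 mm above square_corner.
- base_plate: Grey steel base plate of the instrument stand, 240 x 150 x 12 mm, screwed to the bench; its top is 12 mm above the bench. Origin: on the bench under the middle of the column's working face. z up; x points into the working face, so the square is pushed along +x. The plate reaches from x = -165 (long free part, where the square goes) to +75 mm and +-75 mm along y.
- column: The stand's square aluminium column, 40 x 40 mm, its top 206 mm above the plate; its z runs up the column. Origin: on its pivot, 20 mm behind the working face and 12 mm above the plate. Two dark foot cheeks 46 high stand beside it, not in front.
- stand_corner (a point): Inside corner between the top of the base plate and the working face of the upright column, middle of the column's width; fixed, axes as the base plate's. With the square home, square_corner lies here and the square's x points along the plate's x.
- column_top (a point): Top edge of the column's working face, middle, 202 mm above the base plate; moves with the column.
- column_lean (a joint): Lean of the column, rad: 0 is upright, positive leans over the long free part of the plate (-x of the plate, towards the square). Starts at 0.035 to 0.08; the pivot is stiff by friction, so the column stays where it is left and moves under about 3 to 4 N at 100 mm height. It can be pushed too far, to -0.06.
- hex_key: Loose L-shaped hex key, 98 x 36 mm, 8 thick, lying flat; a bystander. Origin: on the bench under its long arm's middle.
- holder_arm: Loose holder arm taken off the stand, 170 long (x) x 54 x 34 high; a bystander. Origin: on the bench under its middle.
- beaker: Glass beaker, 68 mm diameter, 90 high; a bystander. Origin: centre of its underside.
- flask: Conical glass flask, 84 mm diameter, 122 high; a bystander. Origin: centre of its underside.
- reagent0: Brown reagent bottle with black cap, 58 mm diameter, 130 high; a bystander. Origin: centre of its underside.
- reagent1: Brown reagent bottle with black cap, 58 mm diameter, 130 high; a bystander. Origin: centre of its underside.
- reagent2: Brown reagent bottle with black cap, 58 mm diameter, 130 high; a bystander. Origin: centre of its underside.
- wash_bottle: White wash bottle with red cap and spout, 64 mm diameter, 168 high; a bystander. Origin: centre of its underside.
There are look-alikes about, which are no part of the job. Several things look just like the square: the one meant starts farthest from the robot's base.

How it is judged:
On the way, in this order (a step that is already met when the one before it is completed fails the run):
1. the square is gripped and lifted clear of the bench (height (world z) of square above 0.022 m and contact force between the fingers and square above 3 N), for 0.2 s.
2. the square is home in the corner, touching base plate and upright column (x of square_corner in the frame of stand_corner between -0.004 and 0.003 m and y of square_corner in the frame of stand_corner between -0.017 and 0.017 m and z of square_corner in the frame of stand_corner between -0.003 and 0.0025 m and x of square in the frame of stand_corner between -0.09 and -0.05 m and angle between the x axis of square and the x axis of base_plate, either way round below 0.1 rad and angle between square's own z axis and vertical below 0.025 rad and value of joint column_lean between -0.012 and 0.012 rad and contact force between square and column above 0.5 N and contact force between square and base_plate above 1 N and contact force between the fingers and square above 3 N), for 0.3 s.
At the end, for the whole second after the job is handed in: The gripper holds the square (over 3 N), pressed on base plate (over 1 N) and column (over 0.5 N); its corner is in the inside corner (4 mm along, 17 mm sideways, 2.5 mm in height), in line with the stand within 0.1 rad, upright within 0.025 rad; column upright within 0.012 rad (all of step 2); the arm keeps its last pose, push and grip.
It fails at once if another loose thing on the bench is pushed more than 30 mm or tipped over (distance of any of hex_key, holder_arm, beaker, flask, reagent0, reagent1, reagent2, wash_bottle from where it was at the start of the episode above 0.03 m or angle between any of beaker, flask, reagent0, reagent1, reagent2, wash_bottle's own z axis and vertical above 0.4 rad).
It also fails if it takes over 48 s, if anything falls off the work surface, if the arm or the gripper's body presses on something with over 40 N, if the wrist force passes 120 N, or if a joint passes its speed limit or range.

## Robot

A 7-joint arm with a two-finger parallel gripper is mounted at the origin on the work surface. World frame = base frame: x ahead of the robot, y to its left, z up, the work surface at z = 0. Lengths are in m, angles in rad, forces in N, time in s.
With the tool pointing down it reaches from about 0.425 to 0.95 m from the base axis. Payload 16.7 kg.
Tool frame: the origin (TCP) lies on the centre line of the jaws, within the pads' length; the fingertips stand r.tip_extent ahead of it and the grasp point (between the pads) lies 11 mm behind it (r.tip_extent is the distance from the TCP to the fingertips, in m); z points along the fingers, y is the line along which they close (so a half turn about z gives the same grasp; the last joint's range is limited). The gripper opens to 94 mm and grips with 3 to 60 N. Pads are 16 mm wide; open, the fingers measure 119 mm over their backs; the gripper's body (75 mm by 177 mm) begins 78 mm behind the grasp point.
Start: joints at [1.05, 0.426, 0.074, 1.606, -0.034, 1.111, -0.067], TCP at [0.245, -0.629, 0.213] pointing down, gripper open.
Joint ranges: [-2.85, 2.85], [-0.5, 2.14], [-1.23, 1.37], [0.21, 2.46], [-1.02, 4.16], [0.16, 2.05], [-2.73, 2.73]. Speed limits (rad/s): [1.89, 1.89, 2.39, 2.39, 3.01, 3.01, 3.01].

## Interface

Orientations are given as a unit quaternion [w, x, y, z].
In Python, from station import r gives the robot as it stands.
- The arm moves only by the tool play_rows, never from a script. Its argument "increments" is a list that holds one entry, the list of rows, each a list of 7 numbers: the closure, from 0 (fully open) to 1 (shut), then the shift along the world's x, y, z in units of 25 mm (1.0 is 25 mm), then the turn, a rotation vector about the world's x, y, z in degrees. A call has 1 to 20 rows; each row shifts and turns the commanded pose from where the row before left it; what a row does not reach is not made up. A row lasts 1/12 s, in which the tool goes at most 41.7 mm and 7.16 degrees, less where a joint would pass 70% of its speed; a pose out of reach is approached as far as the arm can. A call is refused whole if a number of a shift passes 1 or a number of a turn 7.16, either way. A call with a gripper value outside its range is refused whole. The fingers move at their own pace and stop on an object; "newtons" is the grip in N (left out, the last holds). Time passes only in rows, so rows that do not move let the fingers close. It gives the time, the measured TCP pose, the force, the opening and the grip force at its end, in the units of the state.
- r.observe(): the state, without advancing time (a new reading comes with each control period).
- r.snapshot(name): name is "scene" or "top"; returns a dict with "color" (480x640x3 uint8, red, green, blue), "fov_y" (degrees; the focal length in pixels is half the picture's height over the tangent of half this angle, whatever the lens; pixels are square), "cx", "cy" (the principal point, pixels), "rvec" (rotation vector, rad) and "tvec" (3), from world to camera coordinates, as OpenCV has them. Camera axes: x right, y down, z forward; pixel columns grow to the right and rows downward; lengths in m; the calibration is good to about 2 mm. A picture is of the moment at which its call begins. There is no depth.
- r.sign_off(): hands the job in; it is judged then, once.
The state is a dict: "clock": time; "qpos": joint angles; "qd": joint speeds; "joint_efforts": joint torques, N m; "eef_pos": TCP position; "tool_rot": TCP orientation; "contact_force": force on the tool from outside, world axes, zero at the start; "torque": the same for the moment, N m; "gripper_width": opening from 0.0 (shut) to 1.0 (fully open); "finger_force": force on a finger pad.
Only numpy, scipy, OpenCV 4.12 (cv2) and the standard library are available. Lean on these libraries where they do the work, as an engineer would, in place of code of your own. Each camera call takes 0.05 s, during which the arm holds its last target. There are 200 camera calls.

## Working session

There is one attempt and no reset: what is moved stays moved. The work goes in short steps, Python scripts to look and compute and a tool call to move; the robot and the scene stay as the last step left them, time stands still between calls to the robot, and variables do not carry over. Pictures are saved under pics/ and viewed, at most 10 in all, crops included, and the job is handed in when it is done.

Besides the shell and the picture viewer there is one more tool, called after ">>>" by a JSON object that holds its "api" and its "payload". play_rows: Moves the arm, as the interface text tells. Its arguments: {"type":"object","properties":{"increments":{"type":"array"},"newtons":{"type":"number"}},"required":["increments"]}

```bash
mkdir -p pics
cat > h.py <<'E'
import numpy as np, cv2, pickle
from station import r
def snap(n,f):
    s=r.snapshot(n); cv2.imwrite(f'pics/{f}.png',s['color'][:,:,::-1]); pickle.dump(s,open(f'pics/{f}.pkl','wb')); return s
def load(f): return pickle.load(open(f'pics/{f}.pkl','rb'))
def KRt(s):
    f=240/np.tan(np.radians(s['fov_y'])/2); K=np.array([[f,0,s['cx']],[0,f,s['cy']],[0,0,1]])
    return K,cv2.Rodrigues(np.array(s['rvec'],float))[0],np.array(s['tvec'],float).ravel()
def ray(s,p,z):
    K,R,t=KRt(s); d=R.T@np.linalg.inv(K)@[p[0],p[1],1]; c=-R.T@t
    return c+d*(z-c[2])/d[2]
def proj(s,P):
    K,R,t=KRt(s); q=K@(R@np.array(P,float)+t); return q[:2]/q[2]
def crop(f,g,x0,y0,w,h,k):
    i=cv2.imread(f'pics/{f}.png')[y0:y0+h,x0:x0+w]; cv2.imwrite(f'pics/{g}.png',cv2.resize(i,None,fx=k,fy=k,interpolation=cv2.INTER_CUBIC))
E
python3 - <<'E'
from h import *
for n in('scene','top'):
    s=snap(n,n+'0'); K,R,t=KRt(s); print(n,K[0,0],s['cx'],s['cy'],-R.T@t)
o=r.observe(); print(o, r.tip_extent)
E
```

```text
scene 587.5223937123177 311.9908979166202 230.89160563980445 [1.47015844 0.09162341 1.10299591]
top 567.2385063155274 317.47198887367176 238.11038981445395 [ 0.32956066 -0.00556118  1.63460942]
{'clock': 0.1, 'qpos': array([ 1.05050634,  0.42668609,  0.07383503,  1.6065022 , -0.03410974,
        1.1108102 , -0.06710012]), 'qd': array([ 0.00157501, -0.00103236,  0.00074133, -0.00051982,  0.00120764,
       -0.00073316,  0.00153426]), 'joint_efforts': array([ 8.36042454e-03, -9.37466168e+01,  3.67693193e+00, -4.55042160e+01,
       -4.85601230e-02,  1.66919630e-02,  7.72775047e-05]), 'eef_pos': array([ 0.24444261, -0.6287854 ,  0.21285201]), 'tool_rot': array([-5.56852039e-04,  9.82865057e-01,  1.84325663e-01, -1.37630096e-04]), 'contact_force': array([-0.50642063,  0.65109388, -0.54559952]), 'torque': array([ 0.01366345,  0.02816987, -0.06938242]), 'finger_force': 0.0, 'gripper_width': 1.0011678106358919} 0.008
```

View pics/scene0.png

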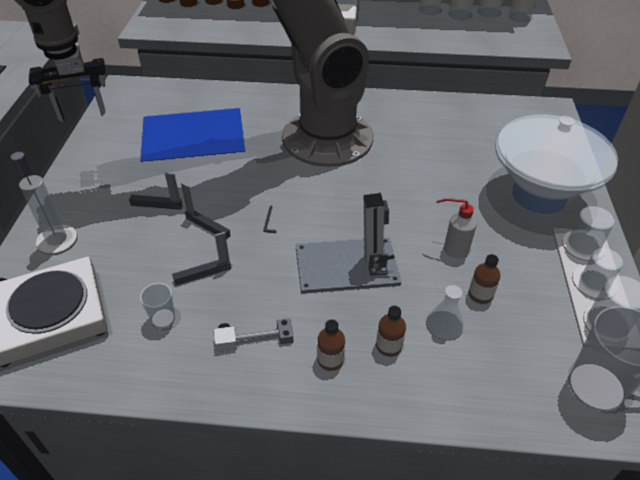

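View pics/top0.png

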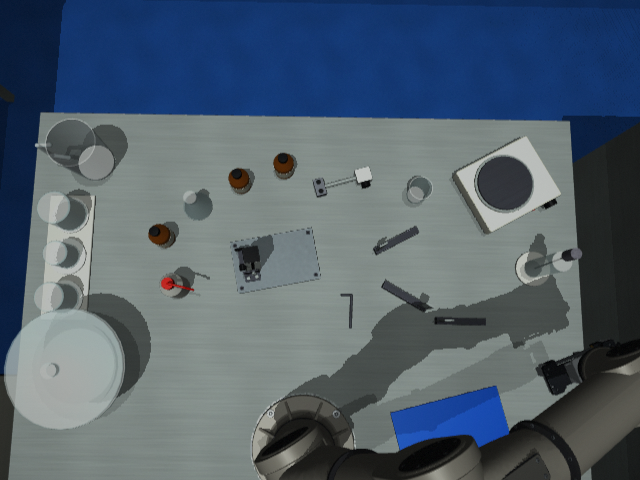

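Three look-alikes in the top view: A (396,240), B (406,296), C (460,321). The base is near (300,440). A looks farthest, and I'll check that in a crop and by numbers.

Run:
```python
from h import *
s=load('top0')
for n,p in dict(A=(396,240),B=(406,296),C=(460,321)).items():
    q=ray(s,p,.012); print(n,q,np.hypot(q[0],q[1]))
crop('top0','c1',225,215,200,105,4)
crop('scene0','c2',160,180,250,130,3.2)
```

```text
A [ 0.57734147 -0.26267595  0.012     ] 0.634288445186682
B [ 0.41575739 -0.28939563  0.012     ] 0.5065609953098448
C [ 0.3464568  -0.44245842  0.012     ] 0.5619624264100127
```

View pics/c1.png

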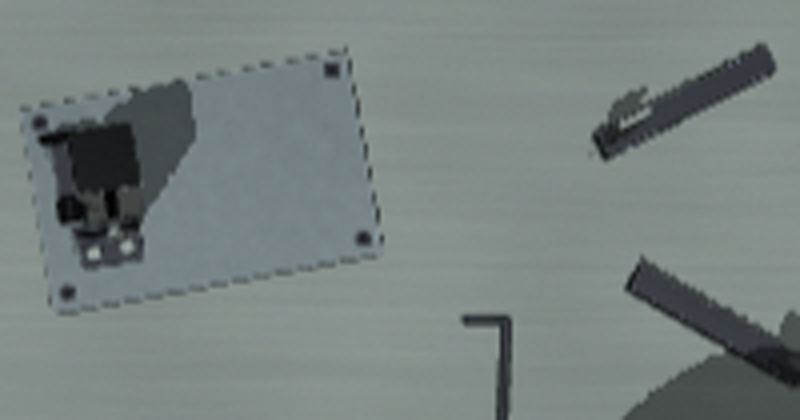

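View pics/c2.png

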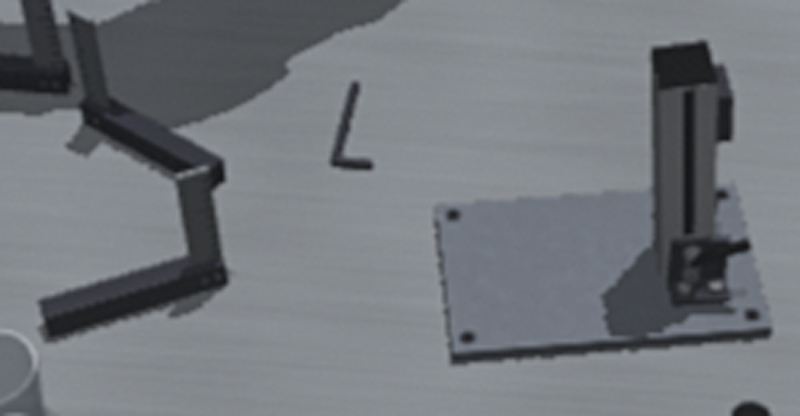

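Run:
```python
from h import *
from scipy.optimize import least_squares
T=load('top0');S=load('scene0')
ct=lambda u,v:(225+(u+.5)/4-.5,215+(v+.5)/4-.5); cs=lambda u,v:(160+(u+.5)/3.2-.5,180+(v+.5)/3.2-.5)
# plate
pl=[ct(348,50),ct(382,252),ct(60,312),ct(22,110)]; loc=[(-.165,-.075),(-.165,.075),(.075,.075),(.075,-.075)]
W=[ray(T,p,.012)[:2] for p in pl]; print('plate',np.round(W,4),[np.round(np.linalg.norm(W[i]-W[i-1]),4) for i in range(4)])
ps=[cs(435,207),cs(735,187),cs(770,328),cs(452,353)]
print('plate scene',np.round([ray(S,p,.012)[:2] for p in ps],4))
def g(p,q,z):
    c,s=np.cos(p[2]),np.sin(p[2]); return [p[0]+c*q[0]-s*q[1],p[1]+s*q[0]+c*q[1],z]
def fit(obs,p0):
    f=lambda p:np.concatenate([proj(im,g(p,q[:2],q[2]))-np.array(px) for im,px,q in obs])
    o=least_squares(f,p0,loss='soft_l1'); print(np.round(o.x,4),np.degrees(o.x[2]),np.round(o.fun,1) ); return o.x
# order: determine which sign
ps2=[ps[i] for i in (0,0,0,0)]
m=lambda A:[min(range(4),key=lambda i:np.linalg.norm(ray(S,ps[i],.012)[:2]-w)) for w in A]
ix=m(W); print(ix)
for im,px in((T,pl),(S,[ps[i] for i in ix])):
    fit([(im,a,(*b,.012)) for a,b in zip(px,loc)],[.55,.1,1.7])
P=fit([(T,a,(*b,.012)) for a,b in zip(pl,loc)]+[(S,ps[i],(*b,.012)) for i,b in zip(ix,loc)],[.55,.1,1.7])
# square
far=ray(T,ct(770,56),.024);near=ray(T,ct(600,148),.024);d=near-far;print('len',np.linalg.norm(d)); th=np.arctan2(d[1],d[0])
c=(far+near)/2
# y dir = left of x. far-from-robot side?
obs=[(T,ct(765,43),(-.07,-.01,.024)),(T,ct(776,69),(-.07,.01,.024)),(T,ct(592,137),(.07,-.01,.024)),(T,ct(607,160),(.07,.01,.024)),
(S,cs(48,340),(-.07,-.01,0)),(S,cs(40,300),(-.07,.01,.024)),(S,cs(227,283),(.07,-.01,0)),
(S,cs(220,170),(.07,-.0,.12)),(S,cs(178,178),(.045,-.0,.12))]
print(th)
for o in(obs[:4],obs): p=fit(o,[c[0],c[1],th])
for q in((-.01,0,.016),): print('grip',g(p,q[:2],q[2]))
print('stand corner at',P[:2],'square yaw rel',np.degrees(P[2]-p[2]))
for px in(ct(133,125),ct(140,187)): 
    w=ray(T,px,.214)[:2]-P[:2]; c,s=np.cos(P[2]),np.sin(P[2]); print('coltop in plate',c*w[0]+s*w[1],-s*w[0]+c*w[1])
```

```text
plate [[ 0.6122 -0.0175]
 [ 0.4657 -0.0434]
 [ 0.4205  0.1853]
 [ 0.5654  0.217 ]] [np.float64(0.2391), np.float64(0.1488), np.float64(0.2331), np.float64(0.1483)]
plate scene [[ 0.4686 -0.0458]
 [ 0.4248  0.1903]
 [ 0.5676  0.2166]
 [ 0.613  -0.0167]]
[3, 0, 1, 2]
[0.5072 0.1294 1.7665] 101.21098383393766 [ 0.1 -0.2  1.3  0.  -1.1  0.5 -0.2 -0.3]
[0.5096 0.1303 1.7599] 100.83237211105096 [-0.4  0.4  0.  -0.5 -0.2 -0.9  0.6  0.6]
[0.5082 0.13   1.7627] 100.99381589744108 [ 0.  -0.4  1.  -0.1 -1.4  0.1 -0.3 -0.8 -0.4  0.1 -0.1 -0.7 -0.4 -1.3
  0.6  0. ]
len 0.14124927751011926
2.076904026010559
[ 0.5751 -0.2606  2.0763] 118.96384275135931 [-0.7  0.4  0.  -0.1  0.5 -0.3  0.1  0. ]
[ 0.5764 -0.2609  2.0629] 118.19544835185712 [-0.4  0.2  0.3 -0.2  0.5 -1.1  0.  -0.7  1.2 -0.3  0.1 -0.1  1.2  0.2
 -3.  -1.  -0.2 -0.5]
grip [np.float64(0.5810983634242589), np.float64(-0.2697531756713316), 0.016]
stand corner at [0.5082293 0.1300469] square yaw rel -17.20163245441604
coltop in plate -0.014350450600630735 -0.016620937185023745
coltop in plate -0.012139528919731909 0.022960848166926884
```

>>> {"api": "play_rows", "payload": {"increments": [[[0, 0.75, 0.8, 0, 0, 0, 5.4], [0, 0.75, 0.8, 0, 0, 0, 5.4], [0, 0.75, 0.8, 0, 0, 0, 5.4], [0, 0.75, 0.8, 0, 0, 0, 5.4], [0, 0.75, 0.8, 0, 0, 0, 5.4], [0, 0.75, 0.8, 0, 0, 0, 5.4], [0, 0.75, 0.8, 0, 0, 0, 5.4], [0, 0.75, 0.8, 0, 0, 0, 5.4], [0, 0.75, 0.8, 0, 0, 0, 5.4], [0, 0.75, 0.8, 0, 0, 0, 5.4], [0, 0.75, 0.8, 0, 0, 0, 5.4], [0, 0.75, 0.8, 0, 0, 0, 5.4], [0, 0.75, 0.8, 0, 0, 0, 5.4], [0, 0.75, 0.8, 0, 0, 0, 5.4], [0, 0.75, 0.8, 0, 0, 0, 5.4], [0, 0.75, 0.8, 0, 0, 0, 5.4], [0, 0.75, 0.8, 0, 0, 0, 5.4], [0, 0.75, 0.8, 0, 0, 0, 5.4], [0, 0, 0, 0, 0, 0, 0], [0, 0, 0, 0, 0, 0, 0]]]}}

```text
clock: 1.77
eef_pos: [0.5827, -0.2675, 0.213]
tool_rot: [-0.0, 0.511, 0.86, 0.0]
contact_force: [-0.7, -0.6, -0.2]
gripper_width: 1.0
finger_force: 0.0
```

>>> {"api": "play_rows", "payload": {"increments": [[[0, -0.07, -0.1, -0.9, 0, 0, 0], [0, 0, 0, -0.9, 0, 0, 0], [0, 0, 0, -0.9, 0, 0, 0], [0, 0, 0, -0.9, 0, 0, 0], [0, 0, 0, -0.9, 0, 0, 0], [0, 0, 0, -0.9, 0, 0, 0], [0, 0, 0, -0.9, 0, 0, 0], [0, 0, 0, -0.7, 0, 0, 0], [0, 0, 0, -0.5, 0, 0, 0], [0, 0, 0, -0.3, 0, 0, 0], [0, 0, 0, -0.14, 0, 0, 0], [0, 0, 0, 0, 0, 0, 0], [0, 0, 0, 0, 0, 0, 0]]]}}

```text
clock: 2.85
eef_pos: [0.5806, -0.2719, 0.0157]
tool_rot: [0.0, 0.512, 0.859, -0.0]
contact_force: [-0.0, 0.2, 0.8]
gripper_width: 1.0
finger_force: 0.0
```

Run:
```python
from h import *
snap('scene','scene1');o=r.observe();print(o['eef_pos'],o['contact_force'])
crop('scene1','c3',150,150,200,150,4)
```

```text
[ 0.58084836 -0.2719052   0.01595422] [ 0.11300187  1.13721314 -0.0293935 ]
```

View pics/c3.png

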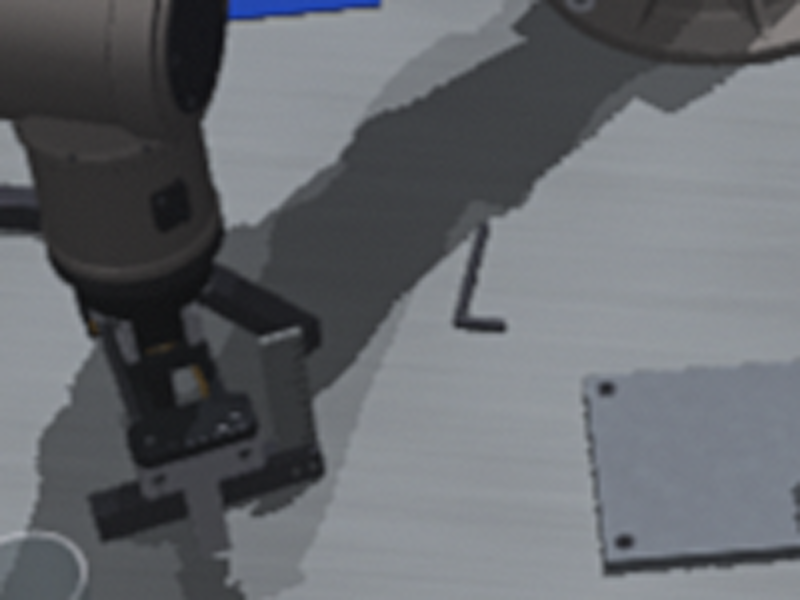

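The fingers straddle the stock at crop (200,500), clear of the blade at (290,390). I'll lower a little and close.

>>> {"api": "play_rows", "payload": {"increments": [[[0, 0, 0, -0.18, 0, 0, 0], [0.5, 0, 0, 0, 0, 0, 0], [0.7, 0, 0, 0, 0, 0, 0], [0.85, 0, 0, 0, 0, 0, 0], [1, 0, 0, 0, 0, 0, 0], [1, 0, 0, 0, 0, 0, 0], [1, 0, 0, 0, 0, 0, 0], [1, 0, 0, 0, 0, 0, 0], [1, 0, 0, 0, 0, 0, 0], [1, 0, 0, 0, 0, 0, 0], [1, 0, 0, 0, 0, 0, 0], [1, 0, 0, 0, 0, 0, 0], [1, 0, 0, 0, 0, 0, 0]]], "newtons": 40}}

```text
clock: 3.98
eef_pos: [0.5804, -0.2715, 0.0105]
tool_rot: [0.0, 0.512, 0.859, 0.0]
contact_force: [1.2, 0.4, 0.5]
gripper_width: 0.211
finger_force: 40.0
```

>>> {"api": "play_rows", "payload": {"increments": [[[1, 0, 0, 0.4, 0, 0, 0], [1, 0, 0, 0.7, 0, 0, 0], [1, 0, 0, 0.7, 0, 0, 0], [1, 0, 0, 0.6, 0, 0, 0], [1, -0.14, 0.8, 0, 0, 0, -1.25], [1, -0.14, 0.8, 0, 0, 0, -1.25], [1, -0.14, 0.8, 0, 0, 0, -1.25], [1, -0.14, 0.8, 0, 0, 0, -1.25], [1, -0.14, 0.8, 0, 0, 0, -1.25], [1, -0.14, 0.8, 0, 0, 0, -1.25], [1, -0.14, 0.8, 0, 0, 0, -1.25], [1, -0.14, 0.8, 0, 0, 0, -1.25], [1, -0.14, 0.8, 0, 0, 0, -1.25], [1, -0.14, 0.8, 0, 0, 0, -1.25], [1, -0.14, 0.8, 0, 0, 0, -1.25], [1, -0.14, 0.8, 0, 0, 0, -1.25], [1, -0.14, 0.8, 0, 0, 0, -1.25], [1, -0.14, 0.8, 0, 0, 0, -1.25], [1, 0, 0, 0, 0, 0, 0], [1, 0, 0, 0, 0, 0, 0]]]}}

```text
clock: 5.65
eef_pos: [0.5312, 0.0095, 0.071]
tool_rot: [0.0, 0.636, 0.772, 0.0]
contact_force: [-0.9, -0.6, -2.7]
gripper_width: 0.211
finger_force: 39.9
```

Run:
```python
from h import *
snap('scene','scene2');snap('top','top2');o=r.observe();print(o['eef_pos'],o['tool_rot'],o['contact_force'],o['torque'],o['clock'])
a=cv2.imread('pics/scene2.png')[160:310,260:410];b=cv2.imread('pics/top2.png')[190:340,220:370]
cv2.imwrite('pics/c4.png',cv2.resize(np.hstack([a,b]),None,fx=2.66,fy=2.66,interpolation=cv2.INTER_CUBIC))
```

```text
[0.53141521 0.00779515 0.07078617] [ 1.66935974e-04  6.36471788e-01  7.71299958e-01 -1.02860961e-04] [ 0.509544   -0.73065748 -3.69233195] [-0.13701134 -0.11255676 -0.01214919] 5.75
```

View pics/c4.png

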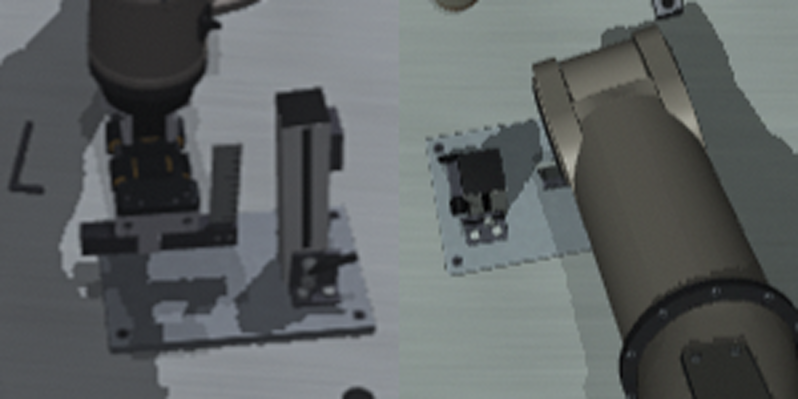

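>>> {"api": "play_rows", "payload": {"increments": [[[1, 0, 0, -0.5, 0, 0, 0], [1, 0, 0, -0.6, 0, 0, 0], [1, 0, 0, -0.4, 0, 0, 0], [1, 0, 0, -0.2, 0, 0, 0], [1, 0, 0, 0, 0, 0, 0], [1, 0, 0, 0, 0, 0, 0], [1, 0, 0, 0, 0, 0, 0]]]}}

```text
clock: 6.33
eef_pos: [0.5316, 0.0084, 0.0283]
tool_rot: [0.0, 0.637, 0.771, 0.0]
contact_force: [0.8, -0.3, -2.2]
gripper_width: 0.208
finger_force: 39.9
```

Run:
```python
from h import *
s=load('top2');P=np.array([.5082,.13]);w=np.array([ray(s,p,.18)[:2] for p in((274.6,252),(275.5,260.5))])-P
c,q=np.cos(1.763),np.sin(1.763);print(w@np.array([[c,-q],[q,c]]), 'expect x',((.5314-.0155-P[0])*c+(.0078+.0797-P[1])*q))
o=r.observe();print(o['eef_pos'],o['contact_force'],o['torque'])
```

```text
[[-0.0520322   0.00160612]
 [-0.05054166  0.02376809]] expect x -0.04318826375379921
[0.53160275 0.00835954 0.02829855] [ 0.7700647  -0.31628847 -2.19001284] [-0.12005185 -0.12669101 -0.01363474]
```

>>> {"api": "play_rows", "payload": {"increments": [[[1, 0, 0, -0.1, 0, 0, 0], [1, 0, 0, -0.1, 0, 0, 0], [1, 0, 0, 0, 0, 0, 0], [1, 0, 0, 0, 0, 0, 0], [1, 0, 0, 0, 0, 0, 0]]]}}

```text
clock: 6.75
eef_pos: [0.5314, 0.0084, 0.0231]
tool_rot: [0.0, 0.636, 0.771, 0.0]
contact_force: [-0.7, 1.4, -2.8]
gripper_width: 0.21
finger_force: 39.9
```

>>> {"api": "play_rows", "payload": {"increments": [[[1, 0, 0, -0.06, 0, 0, 0], [1, 0, 0, 0, 0, 0, 0], [1, 0, 0, 0, 0, 0, 0], [1, 0, 0, 0, 0, 0, 0]]]}}

```text
clock: 7.08
eef_pos: [0.5316, 0.0084, 0.0223]
tool_rot: [0.0, 0.637, 0.771, 0.0]
contact_force: [-6.0, 0.0, 16.0]
gripper_width: 0.209
finger_force: 40.0
```

>>> {"api": "play_rows", "payload": {"increments": [[[1, 0, 0, 0.025, 0, 0, 0], [1, -0.04, 0.2, 0, 0, 0, 0], [1, -0.04, 0.2, 0, 0, 0, 0], [1, -0.04, 0.2, 0, 0, 0, 0], [1, -0.04, 0.2, 0, 0, 0, 0], [1, -0.04, 0.2, 0, 0, 0, 0], [1, -0.03, 0.15, 0, 0, 0, 0], [1, 0, 0, 0, 0, 0, 0], [1, 0, 0, 0, 0, 0, 0], [1, 0, 0, 0, 0, 0, 0]]]}}

```text
clock: 7.92
eef_pos: [0.5257, 0.0384, 0.0223]
tool_rot: [-0.0, 0.636, 0.772, 0.0]
contact_force: [-1.1, 1.6, 6.7]
gripper_width: 0.209
finger_force: 40.0
```

Run:
```python
from h import *
o=r.observe();print(o['eef_pos'],o['contact_force'],o['torque'])
```

```text
[0.52570059 0.03840828 0.02234621] [-1.09480958  1.63821184  6.72182422] [ 0.32323703  0.10345527 -0.07947722]
```

>>> {"api": "play_rows", "payload": {"increments": [[[1, -0.012, 0.06, 0, 0, 0, 0], [1, -0.012, 0.06, 0, 0, 0, 0], [1, -0.012, 0.06, 0, 0, 0, 0], [1, 0, 0, 0, 0, 0, 0], [1, 0, 0, 0, 0, 0, 0]]]}}

```text
clock: 8.33
eef_pos: [0.525, 0.0418, 0.0224]
tool_rot: [0.0, 0.636, 0.771, 0.0]
contact_force: [0.9, -3.9, 5.7]
gripper_width: 0.212
finger_force: 40.0
```

>>> {"api": "play_rows", "payload": {"increments": [[[1, -0.012, 0.06, 0, 0, 0, 0], [1, -0.012, 0.06, 0, 0, 0, 0], [1, 0, 0, 0, 0, 0, 0], [1, 0, 0, 0, 0, 0, 0]]]}}

```text
clock: 8.67
eef_pos: [0.5244, 0.0447, 0.0224]
tool_rot: [0.0, 0.636, 0.771, 0.0]
contact_force: [1.5, -4.8, 6.9]
gripper_width: 0.207
finger_force: 40.0
```

>>> {"api": "play_rows", "payload": {"increments": [[[1, -0.012, 0.06, 0, 0, 0, 0], [1, 0, 0, 0, 0, 0, 0], [1, 0, 0, 0, 0, 0, 0]]]}}

```text
clock: 8.92
eef_pos: [0.5242, 0.0458, 0.0224]
tool_rot: [0.0, 0.637, 0.771, -0.0]
contact_force: [1.7, -6.2, 5.8]
gripper_width: 0.213
finger_force: 40.0
```

Run:
```python
from h import *
o=r.observe();print(o['eef_pos'],o['contact_force'],o['torque'])
snap('scene','scene3')
i=cv2.imread('pics/scene3.png')[180:300,290:410];cv2.imwrite('pics/c5.png',cv2.resize(i,None,fx=5,fy=5,interpolation=cv2.INTER_CUBIC))
```

```text
[0.52417034 0.0457885  0.0223529 ] [ 1.65550119 -6.21702209  5.77103248] [-1.55140722 -0.43822603 -0.01565575]
```

View pics/c5.png

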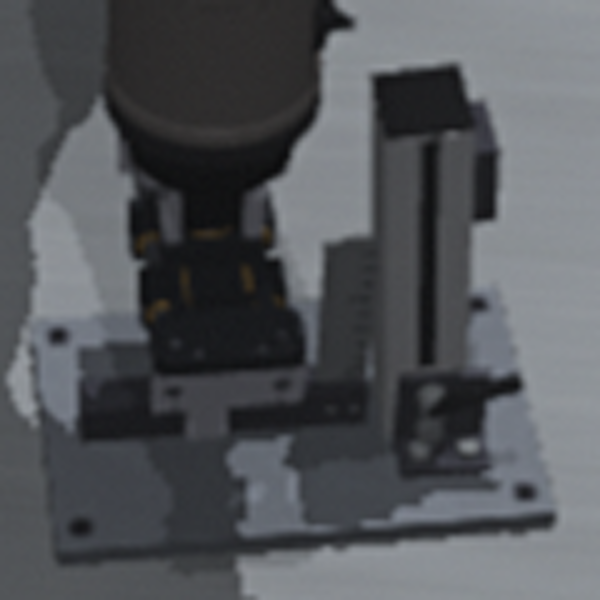

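The blade's top (crop ~(370,245)) touches the column, with a small gap left below near (370,400). I'll keep pushing in small steps until the force rises sharply, which marks flush.

>>> {"api": "play_rows", "payload": {"increments": [[[1, -0.012, 0.06, 0, 0, 0, 0], [1, 0, 0, 0, 0, 0, 0], [1, 0, 0, 0, 0, 0, 0]]]}}

```text
clock: 9.22
eef_pos: [0.5239, 0.0472, 0.0223]
tool_rot: [0.0, 0.637, 0.771, -0.0]
contact_force: [1.2, -7.8, 6.4]
gripper_width: 0.21
finger_force: 40.0
```

>>> {"api": "play_rows", "payload": {"increments": [[[1, -0.008, 0.04, 0, 0, 0, 0], [1, 0, 0, 0, 0, 0, 0], [1, 0, 0, 0, 0, 0, 0]]]}}

```text
clock: 9.47
eef_pos: [0.5237, 0.0482, 0.0223]
tool_rot: [0.0, 0.637, 0.771, -0.0]
contact_force: [2.1, -6.6, 5.5]
gripper_width: 0.209
finger_force: 40.0
```

>>> {"api": "play_rows", "payload": {"increments": [[[1, -0.008, 0.04, 0, 0, 0, 0], [1, 0, 0, 0, 0, 0, 0], [1, 0, 0, 0, 0, 0, 0]]]}}

```text
clock: 9.72
eef_pos: [0.5235, 0.0492, 0.0224]
tool_rot: [0.0, 0.637, 0.771, -0.0]
contact_force: [1.5, -7.1, 5.7]
gripper_width: 0.209
finger_force: 40.0
```

>>> {"api": "play_rows", "payload": {"increments": [[[1, -0.006, 0.03, 0, 0, 0, 0], [1, 0, 0, 0, 0, 0, 0], [1, 0, 0, 0, 0, 0, 0]]]}}

```text
clock: 9.97
eef_pos: [0.5234, 0.0499, 0.0224]
tool_rot: [0.0, 0.637, 0.771, -0.0]
contact_force: [1.7, -7.9, 6.0]
gripper_width: 0.209
finger_force: 40.0
```

>>> {"api": "play_rows", "payload": {"increments": [[[1, -0.006, 0.03, 0, 0, 0, 0], [1, 0, 0, 0, 0, 0, 0], [1, 0, 0, 0, 0, 0, 0]]]}}

```text
clock: 10.22
eef_pos: [0.5232, 0.0506, 0.0223]
tool_rot: [0.0, 0.637, 0.771, -0.0]
contact_force: [1.4, -7.2, 6.5]
gripper_width: 0.209
finger_force: 40.0
```

>>> {"api": "play_rows", "payload": {"increments": [[[1, -0.006, 0.03, 0, 0, 0, 0], [1, 0, 0, 0, 0, 0, 0], [1, 0, 0, 0, 0, 0, 0]]]}}

```text
clock: 10.47
eef_pos: [0.523, 0.0514, 0.0224]
tool_rot: [0.0, 0.637, 0.771, -0.0]
contact_force: [1.4, -7.8, 6.2]
gripper_width: 0.208
finger_force: 40.0
```

Run:
```python
from h import *
o=r.observe();print(o['contact_force'],o['torque'])
snap('scene','scene4')
i=cv2.imread('pics/scene4.png')[188:288,300:400];cv2.imwrite('pics/c6.png',cv2.resize(i,None,fx=6,fy=6,interpolation=cv2.INTER_CUBIC))
```

```text
[ 1.42566103 -7.79276746  6.22835399] [-1.71586324 -0.46328008  0.00944048]
```

View pics/c6.png

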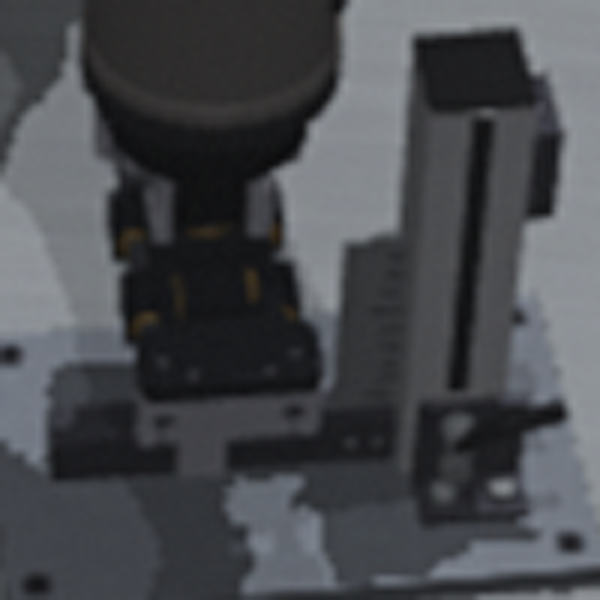

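Run:
```python
from h import *
P=np.array([.5082,.13]);th=1.763;c,q=np.cos(th),np.sin(th)
def col(x,y,z,l):  # z above plate; lean l -> top to -x
    a,b=x-.02,z-.012; X=.02+a*np.cos(l)-b*np.sin(l); Z=.024+b*np.cos(l)+a*np.sin(l)
    return [P[0]+c*X-q*y,P[1]+q*X+c*y,Z]
for f in('scene0','scene4'):
    s=load(f); g=cv2.cvtColor(s['color'],cv2.COLOR_RGB2GRAY)
    for l in(0,.012,.03,.065):
        print(f,l,[np.round(proj(s,col(*p,l)),1).tolist() for p in((0,-.02,.202),(.04,-.02,.202),(0,-.02,.08),(.04,-.02,.08))])
    for v in(210,215,220,225,230,235,240): print(v,g[v,360:396].tolist())
```

```text
scene0 0 [[371.9, 207.0], [389.9, 205.8], [368.2, 244.8], [385.1, 243.6]]
scene0 0.012 [[370.9, 207.2], [388.9, 205.8], [367.8, 244.9], [384.7, 243.5]]
scene0 0.03 [[369.4, 207.5], [387.4, 205.8], [367.3, 245.1], [384.2, 243.5]]
scene0 0.065 [[366.3, 208.0], [384.4, 205.9], [366.3, 245.4], [383.2, 243.4]]
210 [138, 139, 140, 107, 58, 58, 71, 77, 75, 76, 76, 77, 77, 56, 25, 23, 36, 63, 77, 75, 75, 76, 76, 71, 58, 48, 47, 44, 62, 114, 141, 140, 139, 139, 138, 139]
215 [134, 136, 138, 111, 67, 59, 69, 77, 75, 76, 76, 76, 78, 55, 26, 24, 38, 62, 77, 77, 77, 76, 78, 71, 51, 33, 31, 32, 62, 118, 143, 142, 140, 138, 139, 140]
220 [136, 137, 139, 112, 67, 57, 68, 76, 78, 76, 77, 77, 78, 57, 25, 25, 37, 64, 78, 78, 77, 77, 78, 65, 42, 32, 31, 31, 61, 118, 144, 141, 141, 140, 140, 140]
225 [136, 137, 138, 112, 66, 57, 68, 76, 76, 78, 76, 78, 78, 57, 26, 26, 35, 64, 78, 78, 76, 76, 77, 86, 115, 136, 142, 142, 141, 140, 140, 138, 139, 139, 139, 140]
230 [135, 136, 138, 119, 79, 56, 67, 77, 77, 76, 76, 78, 79, 57, 26, 24, 38, 66, 79, 78, 77, 75, 76, 101, 132, 139, 139, 137, 137, 137, 137, 137, 13
[... 1068 characters left out ...]
, 80, 78, 77, 79, 79, 68, 45, 32, 28, 31, 83, 133, 147, 145]
225 [139, 139, 141, 140, 140, 135, 100, 59, 57, 60, 70, 77, 76, 76, 78, 77, 70, 43, 20, 21, 48, 70, 78, 78, 76, 76, 77, 105, 130, 135, 139, 146, 146, 144, 143, 143]
230 [53, 54, 53, 55, 50, 45, 45, 49, 57, 66, 74, 77, 77, 78, 78, 79, 59, 27, 19, 27, 60, 80, 78, 79, 77, 76, 101, 132, 143, 141, 141, 141, 141, 142, 141, 142]
235 [54, 55, 55, 54, 53, 53, 52, 55, 60, 70, 76, 77, 76, 78, 78, 70, 43, 22, 23, 52, 77, 79, 77, 77, 75, 81, 121, 147, 145, 144, 144, 145, 144, 146, 145, 144]
240 [53, 52, 48, 47, 49, 49, 51, 54, 63, 72, 75, 77, 76, 77, 79, 58, 25, 20, 27, 60, 77, 78, 78, 78, 76, 61, 54, 89, 115, 122, 135, 145, 145, 145, 144, 144]
```

The column is now about 0.01 rad off upright by edge slope, so roughly 1 mm remains. I'll go in 0.5 mm steps.

>>> {"api": "play_rows", "payload": {"increments": [[[1, -0.004, 0.02, 0, 0, 0, 0], [1, 0, 0, 0, 0, 0, 0], [1, 0, 0, 0, 0, 0, 0]]]}}

```text
clock: 10.77
eef_pos: [0.5229, 0.0518, 0.0223]
tool_rot: [0.0, 0.637, 0.771, -0.0]
contact_force: [0.5, -6.9, 6.3]
gripper_width: 0.211
finger_force: 40.0
```

>>> {"api": "play_rows", "payload": {"increments": [[[1, -0.004, 0.02, 0, 0, 0, 0], [1, 0, 0, 0, 0, 0, 0], [1, 0, 0, 0, 0, 0, 0]]]}}

```text
clock: 11.02
eef_pos: [0.5228, 0.0523, 0.0224]
tool_rot: [0.0, 0.637, 0.771, -0.0]
contact_force: [0.8, -8.3, 6.6]
gripper_width: 0.208
finger_force: 40.0
```

>>> {"api": "play_rows", "payload": {"increments": [[[1, -0.004, 0.02, 0, 0, 0, 0], [1, 0, 0, 0, 0, 0, 0], [1, 0, 0, 0, 0, 0, 0]]]}}

```text
clock: 11.27
eef_pos: [0.5228, 0.0525, 0.0224]
tool_rot: [0.001, 0.637, 0.771, -0.0]
contact_force: [2.3, -9.3, 5.8]
gripper_width: 0.205
finger_force: 40.0
```

>>> {"api": "play_rows", "payload": {"increments": [[[1, -0.004, 0.02, -0.005, 0, 0, 0], [1, 0, 0, 0, 0, 0, 0], [1, 0, 0, 0, 0, 0, 0], [1, 0, 0, 0, 0, 0, 0], [1, 0, 0, 0, 0, 0, 0], [1, 0, 0, 0, 0, 0, 0]]]}}

```text
clock: 11.77
eef_pos: [0.5228, 0.0525, 0.0223]
tool_rot: [0.001, 0.637, 0.771, -0.0]
contact_force: [1.7, -11.4, 8.6]
gripper_width: 0.21
finger_force: 40.0
```

Run:
```python
from h import *
o=r.observe();print(o['contact_force'],o['torque'],o['eef_pos'],o['tool_rot'])
s=snap('scene','scene5');g=cv2.cvtColor(s['color'],cv2.COLOR_RGB2GRAY)
for f in('scene0','scene4','scene5'):
    g=cv2.cvtColor(load(f)['color'],cv2.COLOR_RGB2GRAY).astype(float)
    V=np.arange(208,243); C=[]
    for v in V:
        w=np.clip(70-g[v,368:386],0,None); k=np.argmin(g[v,371:384])+3; w[:max(0,k-4)]=0; w[k+5:]=0
        C.append(368+(w*np.arange(18)).sum()/w.sum())
    a,b=np.polyfit(V,C,1);print(f,-a,np.polyval([a,b],208),'lean~',(.11+a)/1.45)
i=s['color'][188:288,300:400,::-1];cv2.imwrite('pics/c7.png',cv2.resize(i,None,fx=6,fy=6,interpolation=cv2.INTER_CUBIC))
```

```text
[  1.68580361 -11.43695947   8.62221957] [-2.77503443 -0.52586098  0.01354276] [0.52282471 0.05248293 0.02234849] [ 8.44724743e-04  6.36904806e-01  7.70941911e-01 -3.51805234e-04]
scene0 0.0017590352255689326 374.862242015914 lean~ 0.07464894122374557
scene4 0.09913467815365097 380.0770465905557 lean~ 0.007493325411275193
scene5 0.11476657319632376 380.92037199262137 lean~ -0.003287291859533627
```

View pics/c7.png

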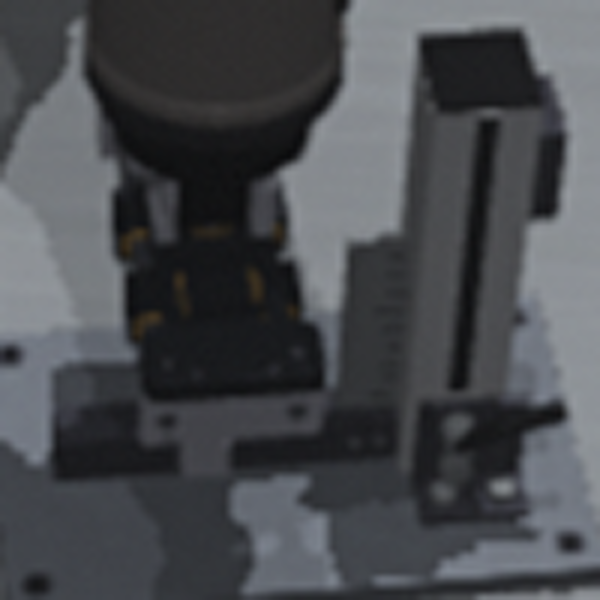

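The blade lies flush on the column from crop (405,245) down to (405,440), and the stock is flat on the plate. The tool no longer advances and the push force is rising, so the square is home with lean ≈ 0. I'll hold briefly and hand in.

>>> {"api": "play_rows", "payload": {"increments": [[[1, 0, 0, 0, 0, 0, 0], [1, 0, 0, 0, 0, 0, 0], [1, 0, 0, 0, 0, 0, 0], [1, 0, 0, 0, 0, 0, 0]]]}}

```text
clock: 12.15
eef_pos: [0.5228, 0.0525, 0.0224]
tool_rot: [0.001, 0.637, 0.771, -0.0]
contact_force: [1.7, -11.7, 8.8]
gripper_width: 0.211
finger_force: 40.0
```

```bash
python3 -c "
from station import r
print(r.sign_off())"
```

```text
the job is handed in; nothing more can be done
None
```

I handed the job in at about 12 s with the square still gripped at 40 N, pressed down on the plate (about 9 N) and against the column (about 12 N); the column measures upright to within about 0.005 rad by camera, and the sign-off returned no verdict.

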